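Size a cake dowel in the hole gauge

TASK

Find the size of the cake dowel that stands alone in the round cup: put it through the largest hole of the hole gauge first, then work down through the smaller holes until one refuses it, pressing only gently. Then leave it standing upright on the pad at the bottom of the gauge in the smallest hole it goes through, and leave the other two dowels, the timer and the ribbon spool where they are.

Things in the scene. Friction and masses are not known exactly. Their poses are not given: they have to be found in the camera images.
- dowel_a: one of three plain pale wooden cake dowels, 130 mm long, upright round rods. One is 16, one 20 and one 24 mm thick, and the name does not tell which. Which of the three stands in the single cup changes from run to run. Origin: centre of its foot (lower end, edge chamfered by about 1 mm); z points up along the rod. 25 to 60 g
- dowel_b: one of three plain pale wooden cake dowels, 130 mm long, upright round rods. One is 16, one 20 and one 24 mm thick, and the name does not tell which. Which of the three stands in the single cup changes from run to run. Origin: centre of its foot (lower end, edge chamfered by about 1 mm); z points up along the rod. 25 to 60 g
- dowel_c: one of three plain pale wooden cake dowels, 130 mm long, upright round rods. One is 16, one 20 and one 24 mm thick, and the name does not tell which. Which of the three stands in the single cup changes from run to run. Origin: centre of its foot (lower end, edge chamfered by about 1 mm); z points up along the rod. 25 to 60 g
- dowel_cup: single round white plastic cup, 54 mm wide at the foot and 30 mm high, fixed to the table; one dowel stands loosely upright in its 34 mm wide socket, on a floor 3 mm above the table, so that its top is at 133 mm. Origin: centre of the underside
- dowel_rest: white plastic block 56 x 116 x 30 mm (x, y, z), fixed to the table, with two 33 mm wide sockets in which the two other dowels stand. Origin: centre of the underside
- hole_gauge: hole gauge, fixed: white base 80 x 232 mm (x, y), end blocks 50 mm high, between them a steel strip 56 x 198 x 10 mm, top 40 mm above the table, on rubber (sinks 1 mm per 4 N, at most 6 mm), four round holes 44 mm apart along y, largest at the +y end; below them free space down to a rubber pad on the base, 8 mm above the table (sinks up to 3 mm). Origin: centre of the underside; z up
- hole0 (a point): centre of the 25 mm hole's mouth (top face of the strip; 1 mm chamfer) if the strip were centred. The strip has end play: with all holes it lies up to 4 mm either way along the gauge's y, another amount each run, which the listed poses do not show; about 10 N sideways shifts it. No play in x
- hole1 (a point): centre of the 21 mm hole's mouth (top face of the strip; 1 mm chamfer) if the strip were centred. The strip has end play: with all holes it lies up to 4 mm either way along the gauge's y, another amount each run, which the listed poses do not show; about 10 N sideways shifts it. No play in x
- hole2 (a point): centre of the 17 mm hole's mouth (top face of the strip; 1 mm chamfer) if the strip were centred. The strip has end play: with all holes it lies up to 4 mm either way along the gauge's y, another amount each run, which the listed poses do not show; about 10 N sideways shifts it. No play in x
- hole3 (a point): centre of the 13 mm hole's mouth (top face of the strip; 1 mm chamfer) if the strip were centred. The strip has end play: with all holes it lies up to 4 mm either way along the gauge's y, another amount each run, which the listed poses do not show; about 10 N sideways shifts it. No play in x
- timer: red and white kitchen timer, 66 mm wide, 49 mm high, bystander. Origin: centre of the underside
- spool: ribbon spool lying flat, 69 mm wide, 15 mm high, bystander. Origin: centre of the underside
Mind the look-alikes: they are no part of the job. What is shaped like the dowel_a but pink is not meant. Leave any pink look-alike of the dowel_c alone.

How it is judged:
On the way, in this order (a step that is already met when the one before it is completed fails the run):
1. the dowel has been put through the largest hole, its foot out below the strip (((horizontal distance between dowel_a and hole0 below 0.008 m and height (world z) of dowel_a below 0.028 m) or (horizontal distance between dowel_b and hole0 below 0.008 m and height (world z) of dowel_b below 0.028 m) or (horizontal distance between dowel_c and hole0 below 0.008 m and height (world z) of dowel_c below 0.028 m))), for 0.05 s.
2. the dowel has been tried in the largest hole that is too small for it: its foot rests with at least 1 N on that hole's mouth (((horizontal distance between dowel_a and hole1 below 0.008 m and height (world z) of dowel_a above 0.031 m and contact force between dowel_a and hole_gauge above 1 N) or (horizontal distance between dowel_b and hole2 below 0.008 m and height (world z) of dowel_b above 0.031 m and contact force between dowel_b and hole_gauge above 1 N) or (horizontal distance between dowel_c and hole3 below 0.008 m and height (world z) of dowel_c above 0.031 m and contact force between dowel_c and hole_gauge above 1 N))), for 0.05 s.
At the end, for the whole second after the job is handed in: the cup's dowel stands, let go and at rest, in the smallest hole it passes: foot within 8 mm of that hole's listed centre and below 13 mm height (on the pad), within 0.1 rad of upright; the other two still stand in the double rest (within 50 mm of its centre) (((horizontal distance between dowel_a and hole0 below 0.008 m and height (world z) of dowel_a below 0.013 m and angle between dowel_a's own z axis and vertical below 0.1 rad and linear speed of dowel_a below 0.02 m/s and contact force between dowel_a and the fingers below 0.1 N and horizontal distance between each of dowel_b, dowel_c and dowel_rest below 0.05 m) or (horizontal distance between dowel_b and hole1 below 0.008 m and height (world z) of dowel_b below 0.013 m and angle between dowel_b's own z axis and vertical below 0.1 rad and linear speed of dowel_b below 0.02 m/s and contact force between dowel_b and the fingers below 0.1 N and horizontal distance between each of dowel_a, dowel_c and dowel_rest below 0.05 m) or (horizontal distance between dowel_c and hole2 below 0.008 m and height (world z) of dowel_c below 0.013 m and angle between dowel_c's own z axis and vertical below 0.1 rad and linear speed of dowel_c below 0.02 m/s and contact force between dowel_c and the fingers below 0.1 N and horizontal distance between each of dowel_a, dowel_b and dowel_rest below 0.05 m))); the robot touches nothing.
It fails at once if a dowel is pressed against the gauge with more than 30 N (contact force between any of dowel_a, dowel_b, dowel_c and hole_gauge above 30 N).
It fails at once if the robot touches the gauge with more than 30 N (contact force between any of the fingers, the arm and hole_gauge above 30 N).
It fails at once if a second dowel is taken out or tipped: two dowels have been moved more than 20 mm or tilted over 0.3 rad (((distance of dowel_a from where it was at the start of the episode above 0.02 m or angle between dowel_a's own z axis and vertical above 0.3 rad) and (distance of dowel_b from where it was at the start of the episode above 0.02 m or angle between dowel_b's own z axis and vertical above 0.3 rad)) or ((distance of dowel_b from where it was at the start of the episode above 0.02 m or angle between dowel_b's own z axis and vertical above 0.3 rad) and (distance of dowel_c from where it was at the start of the episode above 0.02 m or angle between dowel_c's own z axis and vertical above 0.3 rad)) or ((distance of dowel_a from where it was at the start of the episode above 0.02 m or angle between dowel_a's own z axis and vertical above 0.3 rad) and (distance of dowel_c from where it was at the start of the episode above 0.02 m or angle between dowel_c's own z axis and vertical above 0.3 rad))).
It fails at once if the timer or the ribbon spool is moved more than 20 mm (distance of any of timer, spool from where it was at the start of the episode above 0.02 m).
It also fails if it takes over 67 s, if anything falls off the work surface, if the arm or the gripper's body presses on something with over 40 N, if the wrist force passes 120 N, or if a joint passes its speed limit or range.

ROBOT

A 7-joint arm with a two-finger parallel gripper is mounted at the origin on a cart in front of the work surface, level with it; the furniture and walls round the work are solid. World frame = base frame: x ahead of the robot, y to its left, z up, the work surface at z = 0. Lengths are in m, angles in rad, forces in N, time in s.
With the tool pointing down it reaches from about 0.4 to 0.85 m from the base axis. Payload 10.4 kg.
Tool frame: the origin (TCP) lies at the centre of the arm's flange, where the gripper is bolted on; the fingertips stand 173 mm ahead of it and the grasp point (between the pads) lies 155 mm ahead of it; z points along the fingers, y is the line along which they close (so a half turn about z gives the same grasp; the last joint's range is limited). The gripper opens to 85 mm and grips with 20 to 120 N. Pads are 22 mm wide; open, the fingers measure 114 mm over their backs; the gripper's body (76 mm by 85 mm) begins 54 mm behind the grasp point. The pads swing forward as they close: fully open they stand 13 mm farther back than shut.
Start: joints at [1.208, 0.332, -0.065, 1.46, 0.022, 1.35, -0.088], TCP at [0.208, -0.589, 0.405] pointing down, gripper open.
Joint ranges: [-2.6, 2.6], [-0.5, 2.12], [-1.47, 1.34], [0.16, 2.42], [-1.27, 4.41], [0.06, 2.06], [-2.6, 2.6]. Speed limits (rad/s): [2.22, 2.22, 2.79, 2.79, 3.14, 3.14, 3.14].

INTERFACE

Orientations are given as a unit quaternion [x, y, z, w].
In Python, from workcell import manip, viewer, finder gives the robot as it stands.
- The arm moves only by the tool arm_command, never from a script. Its argument "plan" is a list of rows, each an object with "dp": the shift along the tool's x, y, z in mm, a list of three; "spin": the turn about the tool's z in rad. A call has 1 to 5 rows; each row shifts and turns the commanded pose from where the row before left it, along the tool's axes as they then stand; what a row does not reach is not made up. A row lasts 1/10 s, in which the tool goes at most 50 mm and 8.59 degrees, less where a joint would pass 70% of its speed; a pose out of reach is approached as far as the arm can. A call is refused whole if a number of a shift passes 50 or a number of a turn 0.15, either way. A call with a gripper value outside its range is refused whole. "grip" is the closure, from -1 (fully open) to 1 (shut), set as the call begins (left out, the last holds). The fingers move at their own pace and stop on an object; "newtons" is the grip in N (left out, the last holds). Time passes only in rows, so rows that do not move let the fingers close. It gives the time, the measured TCP pose, the force, the opening and the grip force at its end, in the units of the state.
- manip.get_obs(): the state, without advancing time (a new reading comes with each control period).
- viewer.camera(name): name is "scene" or "top" or "wrist"; returns the picture (384x512x3 uint8, blue, green, red); there is no depth.
- viewer.camera_params(name): a dict with "vertical_fov" (degrees; the focal length in pixels is half the picture's height over the tangent of half this angle, whatever the lens; pixels are square), "cx", "cy" (the principal point, pixels), "R" (3x3) and "t" (3): a world point X has camera coordinates R X + t; the wrist camera has in their place "T_tool_cam" (4x4, takes a point from camera to tool coordinates, whose origin is the TCP and whose axes are the flange's). Camera axes: x right, y down, z forward; pixel columns grow to the right and rows downward; lengths in m; the calibration is good to about 2 mm. A picture is of the moment at which its call begins: read the wrist's pose just before it. camera_params takes no time and is no camera call.
- manip.hand_in(): hands the job in; it is judged then, once.
Trained networks look in the newest picture that a camera, given by its name, has taken for a name from the list of things; names that differ only in an ending like _2 or _b are one class to them, and where a whole thing is asked for, a point or a joint stands for the part that bears it (a point fixed in the world has none). Each returns a list of dicts, best first, with "score" (0 to 1); they miss things now and then, are a little off and sometimes report something else, mostly with a low value. They report only what shows in the picture. A call takes as long as a camera call. They do not tell look-alikes from the thing itself.
- finder.find_in(camera, thing): "position" ([x, y, z] in m, in world coordinates, good to about 4 mm: the middle of the surface that is visible of it).
The state is a dict: "clock": time; "joint_pos": joint angles; "joint_velocities": joint speeds; "tau": joint torques, N m; "position": TCP position; "ee_rot": TCP orientation; "ft_force": force on the tool from outside, world axes, zero at the start; "torque": the same for the moment, N m; "grip_width": opening from 0.0 (shut) to 1.0 (fully open); "grasp_force": force on a finger pad.
Only numpy, scipy, OpenCV 4.12 (cv2) and the standard library are available. Lean on these libraries where they do the work, as an engineer would, in place of code of your own. Each camera call takes 0.05 s, during which the arm holds its last target. There are 200 camera calls.

## Working session

There is one attempt and no reset: what is moved stays moved. The work goes in short steps, Python scripts to look and compute and a tool call to move; the robot and the scene stay as the last step left them, time stands still between calls to the robot, and variables do not carry over. Pictures are saved under pics/ and viewed, at most 10 in all, crops included, and the job is handed in when it is done.

Besides the shell and the picture viewer there is one more tool, called after ">>>" as name(argument=value, ...) on one line, values as JSON. arm_command: Moves the arm, as the interface text tells. Its arguments: {"type":"object","properties":{"plan":{"type":"array","items":{"type":"object","properties":{"dp":{"type":"array","items":{"type":"number"}},"spin":{"type":"number"}}}},"grip":{"type":"number"},"newtons":{"type":"number"}},"required":["plan"]}

```bash
mkdir -p pics; cat > h.py <<'E'
from workcell import manip, viewer, finder
import numpy as np, cv2
from scipy.spatial.transform import Rotation as Rn
def cam(n):
    p=viewer.camera_params(n)
    f=192/np.tan(np.radians(p["vertical_fov"])/2)
    if "R" in p: R,t=np.array(p["R"]),np.array(p["t"])
    else:
        o=manip.get_obs(); T=np.eye(4); T[:3,:3]=Rn.from_quat(o["ee_rot"]).as_matrix(); T[:3,3]=o["position"]
        M=np.linalg.inv(T@np.array(p["T_tool_cam"])); R,t=M[:3,:3],M[:3,3]
    return f,p["cx"],p["cy"],R,t
def ray(c,u,v,z):
    f,cx,cy,R,t=c; d=R.T@np.array([(u-cx)/f,(v-cy)/f,1]); o=-R.T@t
    return o+d*(z-o[2])/d[2]
def proj(c,X):
    f,cx,cy,R,t=c; q=R@np.array(X)+t; return np.array([cx+f*q[0]/q[2],cy+f*q[1]/q[2]])
E
python3 - <<'E'
from h import *
ims=[]
for n in("top","scene"):
    im=viewer.camera(n); c=cam(n); cv2.imwrite(f"pics/{n}0.png",im)
    for th in ["dowel_a","dowel_cup","dowel_rest","hole_gauge","timer","spool"]:
        for r in finder.find_in(n,th)[:5]:
            p=np.array(r["position"]); print(n,th,round(r["score"],2),p.round(3),proj(c,p).round())
o=manip.get_obs();print(o["position"],o["ee_rot"],o["clock"],o["ft_force"],viewer.camera_params("wrist"))
E
```

```text
top dowel_a 0.63 [ 0.495 -0.346  0.101] [361. 214.]
top dowel_a 0.49 [ 0.47  -0.247  0.129] [331. 221.]
top dowel_a 0.47 [ 0.523 -0.184  0.131] [311. 204.]
top dowel_a 0.44 [ 0.437 -0.278  0.107] [341. 232.]
top dowel_cup 0.7 [ 0.514 -0.18   0.022] [306. 211.]
top dowel_rest 0.87 [ 0.483 -0.376  0.027] [366. 220.]
top hole_gauge 0.89 [0.512 0.032 0.042] [243. 211.]
top timer 0.65 [ 0.682 -0.201  0.05 ] [312. 160.]
top spool 0.54 [0.415 0.336 0.017] [152. 241.]
scene dowel_a 0.73 [ 0.448 -0.293  0.071] [175. 199.]
scene dowel_a 0.71 [ 0.5   -0.355  0.086] [165. 205.]
scene dowel_a 0.61 [ 0.538 -0.195  0.084] [213. 197.]
scene dowel_a 0.61 [ 0.488 -0.256  0.072] [190. 200.]
scene dowel_a 0.53 [ 0.497 -0.412  0.093] [148. 207.]
scene dowel_cup 0.49 [ 0.543 -0.198  0.017] [214. 216.]
scene dowel_rest 0.51 [ 0.504 -0.356  0.034] [166. 220.]
scene hole_gauge 0.83 [0.535 0.019 0.034] [263. 195.]
scene hole_gauge 0.3 [ 0.502 -0.412  0.092] [149. 208.]
scene timer 0.66 [ 0.694 -0.223  0.047] [234. 228.]
scene timer 0.18 [0.532 0.022 0.032] [263. 195.]
scene spool 0.4 [0.429 0.323 0.016] [303. 174.]
scene spool 0.38 [ 0.501 -0.36   0.032] [165. 220.]
[ 0.20832677 -0.5892629   0.40474035] [9.85603125e-01 1.69075356e-01 2.98324962e-05 4.97154105e-05] 0.7 [ 0.36582451 -0.87104081  1.15951968] {'vertical_fov': 58.72688727722869, 'cx': 251.61018480644015, 'cy': 191.64908803693544, 'T_tool_cam': array([[-9.16850209e-04, -9.56978607e-01, -2.90157036e-01,
         7.55988080e-02],
       [ 9.99999429e-01, -7.18051661e-04, -7.91604473e-04,
        -1.48928365e-03],
       [ 5.49200804e-04, -2.90157596e-01,  9.56978719e-01,
         3.01990924e-02],
       [ 0.00000000e+00,  0.00000000e+00,  0.00000000e+00,
         1.00000000e+00]])}
```

View pics/top0.png

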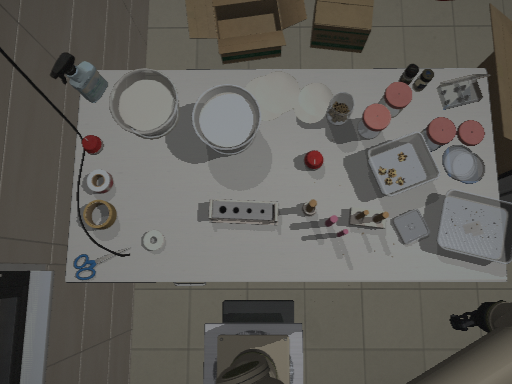

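View pics/scene0.png

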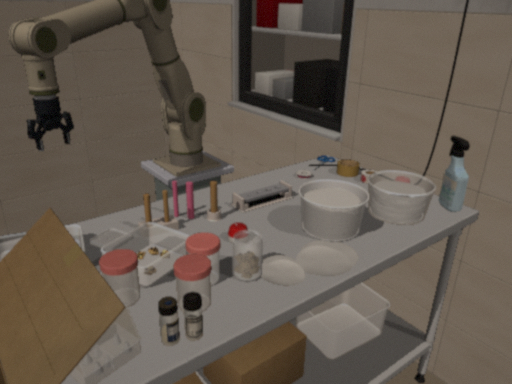

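The picture shows five upright rods. In the top view these are the cup dowel at (311,204), the pink rods at (331,221) and (341,232), and two pale ones in the rest at about (361,214) and (385,216). The pale rod alone in the round cup, at top (311,204) and scene (213,197), fits the description. I'll confirm it in one enlarged crop.

```bash
python3 - <<'E'
import cv2,numpy as np
t=cv2.imread("pics/top0.png");s=cv2.imread("pics/scene0.png")
a=cv2.resize(t[185:250,195:395],(800,260),interpolation=cv2.INTER_CUBIC)
b=cv2.resize(s[165:240,130:330],(800,300),interpolation=cv2.INTER_CUBIC)
cv2.imwrite("pics/crop1.png",np.vstack([a,b]))
E
```

```text
(no output)
```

View pics/crop1.png

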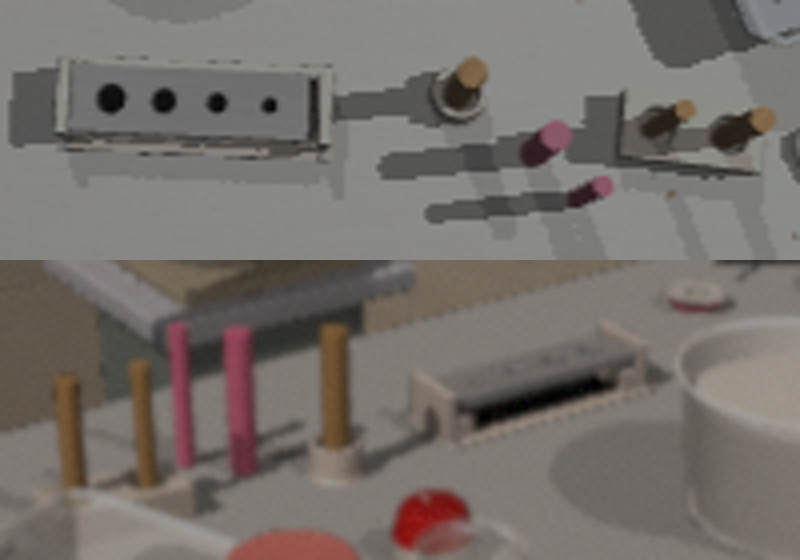

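The crop confirms it: the pale rod alone in the cup (crop (465,80), lower (334,385)) is the target. The pink rods are look-alikes, and the largest hole is at the left (+y) end. Next I'll measure its top and the holes.

```bash
python3 - <<'E'
from h import *
im=cv2.imread("pics/top0.png");c=cam("top");print("cam",-c[3].T@c[4])
print("dowel",ray(c,195+471/4,185+73/4,.133).round(4), "cup",ray(c,195+460/4,185+93/4,.03).round(4))
g=cv2.resize(cv2.cvtColor(im,cv2.COLOR_BGR2GRAY)[185:250,195:280],None,fx=8,fy=8,interpolation=cv2.INTER_CUBIC)
_,b=cv2.threshold(g,45,255,cv2.THRESH_BINARY_INV)
n,l,s,ce=cv2.connectedComponentsWithStats(b)
P=[]
for k in range(1,n):
    if 60<s[k][4]<5000: print(s[k],ray(c,195+(ce[k][0]+.5)/8-.5,185+(ce[k][1]+.5)/8-.5,.040).round(4))
E
```

```text
cam [ 0.32470199 -0.04638861  1.44374079]
dowel [ 0.5242 -0.1903  0.133 ] cup [ 0.5231 -0.1921  0.03  ]
[ 620  161   16  114 1112] [ 0.5119 -0.0685  0.04  ]
[ 198  170   51   55 2233] [0.5193 0.0996 0.04  ]
[ 307  179   43   45 1501] [0.5173 0.0557 0.04  ]
[418 188  34  36 936] [0.5153 0.0117 0.04  ]
[527 199  25  25 508] [ 0.513  -0.0319  0.04  ]
[639 292  12   6  62] [ 0.4784 -0.075   0.04  ]
```

>>> arm_command(plan=[{"dp":[0,0,0],"spin":0.12},{"dp":[0,0,0],"spin":0.12},{"dp":[0,0,0],"spin":0.1},{"dp":[30,-38,4],"spin":0},{"dp":[30,-38,4],"spin":0}], grip=-1, newtons=30)

```text
clock: 1.2
position: [0.2681, -0.5129, 0.3964]
ee_rot: [1.0, -0.002, -0.0, 0.0]
ft_force: [1.5, 0.4, 0.7]
grip_width: 1.0
grasp_force: 0.0
```

>>> arm_command(plan=[{"dp":[30,-38,4],"spin":0},{"dp":[30,-38,4],"spin":0},{"dp":[30,-38,4],"spin":0},{"dp":[30,-38,4],"spin":0},{"dp":[0,0,0],"spin":0}])

```text
clock: 1.7
position: [0.3928, -0.3553, 0.3806]
ee_rot: [1.0, 0.005, 0.001, -0.001]
ft_force: [-0.3, -0.4, 1.0]
grip_width: 1.001
grasp_force: 0.0
```

>>> arm_command(plan=[{"dp":[30,-37,4],"spin":0},{"dp":[30,-37,4],"spin":0},{"dp":[30,-37,4],"spin":0},{"dp":[30,-37,4],"spin":0},{"dp":[10,-15,4],"spin":0}])

```text
clock: 2.2
position: [0.5208, -0.1938, 0.3608]
ee_rot: [1.0, 0.003, 0.001, -0.001]
ft_force: [-0.3, 0.1, -0.4]
grip_width: 1.002
grasp_force: 0.0
```

>>> arm_command(plan=[{"dp":[0,0,0],"spin":0},{"dp":[0,0,0],"spin":0},{"dp":[0,0,0],"spin":0}])

```text
clock: 2.5
position: [0.5178, -0.1999, 0.3609]
ee_rot: [1.0, -0.001, -0.0, 0.0]
ft_force: [-0.8, 0.3, -0.5]
grip_width: 1.004
grasp_force: 0.0
```

```bash
python3 - <<'E'
from h import *
c=cam("wrist"); im=viewer.camera("wrist"); cv2.imwrite("pics/w1.png",im)
o=manip.get_obs();print(o["position"],o["ee_rot"],o["clock"])
print(proj(c,[.5242,-.1903,.133]),proj(c,[.523,-.192,.03]))
for r in finder.find_in("wrist","dowel_a")[:4]: print(r,proj(c,r["position"]))
for r in finder.find_in("wrist","dowel_cup")[:2]: print(r,proj(c,r["position"]))
E
```

```text
[ 0.51773395 -0.19988082  0.3609514 ] [ 9.99999049e-01 -1.32948592e-03  3.31670997e-05  3.64298401e-04] 2.55
[239.08738734 205.07469746] [244.96601801 168.89075976]
{'position': [0.4849, -0.2491, 0.1071], 'score': 0.97} [322.92000701 244.69626728]
{'position': [0.494, -0.4018, 0.0535], 'score': 0.91} [488.45495973 207.16978526]
{'position': [0.5011, -0.3453, 0.1036], 'score': 0.75} [457.89896033 221.45604765]
{'position': [0.4481, -0.2876, 0.0456], 'score': 0.59} [349.02529003 251.6643555 ]
{'position': [0.534, -0.1915, 0.0261], 'score': 0.61} [244.38372724 156.03762403]
```

View pics/w1.png

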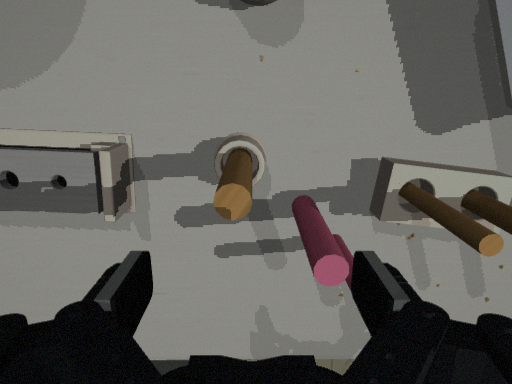

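```bash
python3 - <<'E'
from h import *
im=cv2.imread("pics/w1.png");c=cam("wrist")
h=cv2.cvtColor(im,cv2.COLOR_BGR2HSV)
m=((h[...,0]>5)&(h[...,0]<25)&(h[...,1]>90)).astype(np.uint8)
top=(m>0)&(h[...,2]>115)
for nm,x0,x1,y0,y1 in(("cup",205,265,140,225),("r1",460,512,180,260)):
    t=np.zeros_like(m);t[y0:y1,x0:x1]=top[y0:y1,x0:x1]
    n,l,s,ce=cv2.connectedComponentsWithStats(t);k=1+s[1:,4].argmax();print(nm,s[k],ce[k],ray(c,*ce[k],.133))
    q=[ray(c,u,ce[k][1],.133) for u in(s[k][0]-.5,s[k][0]+s[k][2]-.5)];print("w",np.linalg.norm(q[0]-q[1]))
for y in range(150,225,6): 
    xs=np.where(m[y,205:265])[0]; print(y,xs.min()+205 if len(xs) else 0,xs.max()+205 if len(xs) else 0,end='; ')
E
```

```text
cup [213 184  39  36 914] [233.0678337  199.41356674] [ 0.52803393 -0.18622471  0.133     ]
w 0.023780033063181074
r1 [479 234  25  22 418] [490.81339713 244.76076555] [ 0.49720487 -0.34946213  0.133     ]
w 0.0158892057477669
150 233 246; 156 228 250; 162 226 251; 168 224 251; 174 222 252; 180 220 251; 186 218 251; 192 216 251; 198 214 251; 204 214 251; 210 216 249; 216 222 243; 222 0 0;
```

>>> arm_command(plan=[{"dp":[8,-13,0]},{"dp":[0,0,0]},{"dp":[0,0,0]},{"dp":[0,0,0]}], grip=-0.2)

```text
invalid input at $.plan[0]: expected keys dp, spin
```

```bash
python3 - <<'E'
from h import *
c=cam("wrist"); im=viewer.camera("wrist"); cv2.imwrite("pics/w2.png",im)
o=manip.get_obs();print(o["position"],o["ee_rot"],o["clock"],o["grip_width"])
h=cv2.cvtColor(im,cv2.COLOR_BGR2HSV)
m=((h[...,0]>5)&(h[...,0]<25)&(h[...,1]>90)).astype(np.uint8)
n,l,s,ce=cv2.connectedComponentsWithStats(m)
for k in range(1,n):
    if s[k][4]>300:
        print(s[k])
        r=s[k][3]+s[k][1]
        for y in range(r-48,r,5): xs=np.where(l[y]==k)[0]; print(y,xs.min(),xs.max(),end='; ')
print(proj(c,[.526,-.187,.133]))
E
```

```text
[ 0.51797333 -0.19928313  0.36090048] [ 9.99999550e-01 -9.17078708e-04  9.80461038e-05  2.23190437e-04] 2.7 0.9985599087000842
[ 214  148   39   73 2128]
173 223 252; 178 221 252; 183 220 252; 188 219 252; 193 216 252; 198 215 252; 203 214 252; 208 216 250; 213 219 248; 218 225 242; [ 399  183  105   74 2366]
209 420 454; 214 427 464; 219 434 472; 224 441 479; 229 448 488; 234 455 497; 239 462 502; 244 469 503; 249 476 501; 254 482 496; [ 462  190   50   44 1144]Traceback (most recent call last):
  File "<stdin>", line 11, in <module>
    return umr_minimum(a, axis, None, out, keepdims, initial, where)
ValueError: zero-size array to reduction operation minimum which has no identity
```

View pics/w2.png

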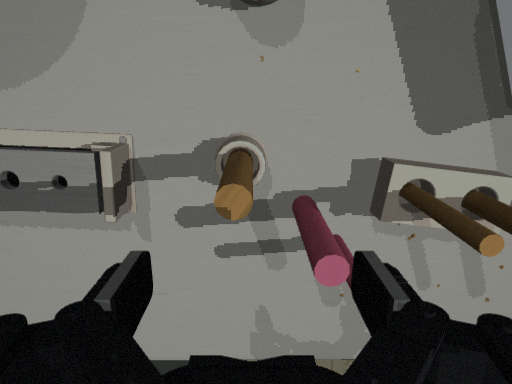

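The arm did not move (spin must be given), so this view is the same as the last one, with the dowel top at (233,202). I'll resend the move.

>>> arm_command(plan=[{"dp":[8,-13,0],"spin":0},{"dp":[0,0,0],"spin":0},{"dp":[0,0,0],"spin":0},{"dp":[0,0,0],"spin":0}], grip=-0.2)

```text
clock: 3.1
position: [0.5264, -0.1853, 0.3607]
ee_rot: [1.0, 0.0, -0.0, 0.0]
ft_force: [-0.4, -0.7, 0.4]
grip_width: 0.597
grasp_force: 0.0
```

>>> arm_command(plan=[{"dp":[0,0,20],"spin":0},{"dp":[0,0,0],"spin":0},{"dp":[0,0,0],"spin":0}])

```text
clock: 3.4
position: [0.5263, -0.1855, 0.3407]
ee_rot: [1.0, -0.0, -0.0, -0.0]
ft_force: [-0.5, 0.2, -0.0]
grip_width: 0.599
grasp_force: 0.0
```

```bash
python3 - <<'E'
from h import *
c=cam("wrist"); im=viewer.camera("wrist"); cv2.imwrite("pics/w3.png",im)
o=manip.get_obs();print(o["position"],o["ee_rot"],o["clock"],o["grip_width"])
h=cv2.cvtColor(im,cv2.COLOR_BGR2HSV)
m=((h[...,0]>5)&(h[...,0]<25)&(h[...,1]>90)).astype(np.uint8); m[:,300:]=0
n,l,s,ce=cv2.connectedComponentsWithStats(m);k=1+s[1:,4].argmax()
r=s[k][3]+s[k][1]
for y in range(r-48,r,3): xs=np.where(l[y]==k)[0]; print(y,xs.min(),xs.max(),end='; ')
print(proj(c,[.526,-.187,.133]),proj(c,[.526,-.187+.012,.133]))
E
```

```text
[ 0.52646954 -0.18550461  0.34129628] [ 9.99999964e-01 -2.12447572e-04  1.46551557e-04  6.85700499e-05] 3.45 0.5996517534526561
199 240 272; 202 239 273; 205 239 273; 208 239 274; 211 238 274; 214 238 275; 217 238 276; 220 237 276; 223 236 277; 226 236 277; 229 237 277; 232 237 276; 235 238 275; 238 240 273; 241 244 270; 244 247 266; [258.1234269  227.80707911] [236.76253596 227.82791452]
```

>>> arm_command(plan=[{"dp":[0.5,0,40],"spin":0},{"dp":[0,0,35],"spin":0},{"dp":[0,0,0],"spin":0},{"dp":[0,0,0],"spin":0}])

```text
clock: 3.85
position: [0.5272, -0.1855, 0.2669]
ee_rot: [1.0, -0.0, 0.0, -0.0]
ft_force: [0.7, 0.6, 0.8]
grip_width: 0.604
grasp_force: 0.0
```

>>> arm_command(plan=[{"dp":[0,0,0],"spin":0},{"dp":[0,0,0],"spin":0},{"dp":[0,0,0],"spin":0},{"dp":[0,0,0],"spin":0},{"dp":[0,0,0],"spin":0}], grip=1, newtons=40)

```text
clock: 4.35
position: [0.5277, -0.1856, 0.2679]
ee_rot: [1.0, -0.0, 0.002, 0.001]
ft_force: [-0.1, 0.5, 7.2]
grip_width: 0.271
grasp_force: 38.8
```

>>> arm_command(plan=[{"dp":[0,0,0],"spin":0},{"dp":[0,0,0],"spin":0},{"dp":[0,0,0],"spin":0}])

```text
clock: 4.65
position: [0.5277, -0.1856, 0.2679]
ee_rot: [1.0, -0.0, 0.002, 0.001]
ft_force: [-0.4, -0.2, 6.6]
grip_width: 0.266
grasp_force: 38.8
```

>>> arm_command(plan=[{"dp":[0,0,-30],"spin":0},{"dp":[0,0,-35],"spin":0},{"dp":[0,0,-20],"spin":0},{"dp":[0,0,0],"spin":0}])

```text
clock: 5.05
position: [0.5278, -0.1854, 0.3549]
ee_rot: [1.0, -0.0, 0.003, 0.001]
ft_force: [1.4, -1.1, -0.5]
grip_width: 0.273
grasp_force: 39.1
```

>>> arm_command(plan=[{"dp":[0,-30,0],"spin":0},{"dp":[-2,-45,0],"spin":0},{"dp":[-2,-45,0],"spin":0},{"dp":[-2,-45,0],"spin":0},{"dp":[-2,-45,0],"spin":0}])

```text
clock: 5.55
position: [0.5183, 0.0264, 0.3504]
ee_rot: [1.0, -0.0, -0.0, 0.0]
ft_force: [1.3, 0.7, -0.7]
grip_width: 0.272
grasp_force: 39.1
```

>>> arm_command(plan=[{"dp":[0,-45,0],"spin":0},{"dp":[0,-30,0],"spin":0},{"dp":[0,0,0],"spin":0},{"dp":[0,0,0],"spin":0},{"dp":[0,0,0],"spin":0}])

```text
clock: 6.05
position: [0.5191, 0.0983, 0.3504]
ee_rot: [1.0, -0.001, -0.0, 0.0]
ft_force: [0.4, 0.3, -0.7]
grip_width: 0.273
grasp_force: 39.1
```

```bash
python3 - <<'E'
from h import *
c=cam("wrist"); im=viewer.camera("wrist"); cv2.imwrite("pics/w4.png",im)
o=manip.get_obs();print(o["position"],o["ee_rot"],o["clock"],o["grip_width"],o["ft_force"])
for y in(.0996,.0557,.0117,-.0319): print(proj(c,[.5193-(.0996-y)*.0477,y,.04]))
p=o["position"];print("foot",proj(c,[p[0],p[1],p[2]-.265]))
E
```

```text
[0.51914426 0.09814757 0.35042626] [ 9.99999194e-01 -1.21449470e-03 -1.49512040e-04  3.40000071e-04] 6.1 0.26888311601427833 [ 0.18790581 -1.11956227  0.14464155]
[252.37385651 179.97674579]
[303.97492071 182.20958492]
[355.48678211 184.43856415]
[406.32740606 186.63849814]
foot [254.53410457 196.41626562]
```

View pics/w4.png

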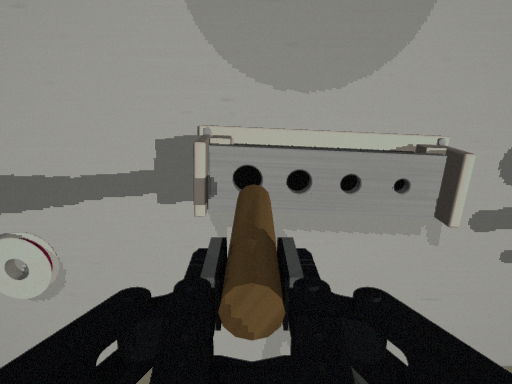

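The strip's holes show at (247,179), (299,181), (350,183) and (401,186). The foot is at about (255,186), a few mm to the −y side of hole0. I'll measure this more exactly.

```bash
cat >> h.py <<'E'
def meas(name):
    c=cam("wrist"); o=manip.get_obs(); im=viewer.camera("wrist"); cv2.imwrite(f"pics/{name}.png",im); an(im,c,o)
def an(im,c,o):
    p=np.array(o["position"]); print("tcp",p.round(4),"t",o["clock"],"F",np.round(o["ft_force"],1),"w",round(o["grip_width"],3))
    g=cv2.resize(cv2.cvtColor(im,cv2.COLOR_BGR2GRAY),None,fx=4,fy=4,interpolation=cv2.INTER_CUBIC)
    n,l,s,ce=cv2.connectedComponentsWithStats((g<38).astype(np.uint8))
    for k in range(1,n):
        x,y,w,hh,a=s[k]
        if 300<a<15000 and .6<w/hh<1.7 and a/(w*hh)>.6 and y<1000:
            u=(np.array([x+w/2-.5,y+hh/2-.5])+.5)/4-.5; print("hole px",u.round(1),"w",w/4,ray(c,*u,.04).round(4))
    h=cv2.cvtColor(im,cv2.COLOR_BGR2HSV)
    m=((h[...,0]>5)&(h[...,0]<25)&(h[...,1]>90)).astype(np.uint8)
    n,l,s,ce=cv2.connectedComponentsWithStats(m);k=1+s[1:,4].argmax();y0=s[k][1]
    for y in range(y0,y0+45,4): xs=np.where(l[y]==k)[0]; print(y,xs.min(),xs.max(),end='; ')
    f=p+[0,0,-.265]; print("\nfoot exp",proj(c,f).round(1),"far edge",proj(c,f+[.012,0,0]).round(1),"sides",proj(c,f+[0,.012,0]).round(1),proj(c,f-[0,.012,0]).round(1))
E
python3 - <<'E'
from h import *
an(cv2.imread("pics/w4.png"),cam("wrist"),manip.get_obs())
E
```

```text
tcp [0.5191 0.0981 0.3504] t 6.1 F [ 0.2 -1.1  0.1] w 0.269
hole px [247. 177.] w 28.0 [0.522 0.104 0.04 ]
hole px [298.2 180.2] w 23.5 [0.519  0.0605 0.04  ]
hole px [349.8 182.4] w 19.0 [0.517  0.0166 0.04  ]
hole px [400.6 184.8] w 13.25 [ 0.5148 -0.027   0.04  ]
182 252 252; 186 245 260; 190 241 265; 194 240 268; 198 238 269; 202 238 269; 206 237 270; 210 236 270; 214 236 271; 218 235 272; 222 234 272; 226 234 273; 
foot exp [254.3 196.5] far edge [254.3 180.5] sides [237.7 196.6] [271.  196.5]
```

>>> arm_command(plan=[{"dp":[2,-6,10],"spin":0},{"dp":[0,0,22],"spin":0},{"dp":[0,0,0],"spin":0},{"dp":[0,0,0],"spin":0}])

```text
clock: 6.5
position: [0.521, 0.1054, 0.3184]
ee_rot: [1.0, -0.0, -0.001, 0.0]
ft_force: [0.4, -0.6, -0.2]
grip_width: 0.27
grasp_force: 39.1
```

```bash
python3 - <<'E'
from h import *
meas("w5")
im=cv2.imread("pics/w5.png"); cv2.imwrite("pics/w5c.png",cv2.resize(im[120:270,170:430],None,fx=3,fy=3,interpolation=cv2.INTER_CUBIC))
E
```

```text
tcp [0.521  0.1054 0.3184] t 6.5 F [ 0.4 -0.6 -0.2] w 0.27
hole px [313.1 192.8] w 26.25 [0.5194 0.0607 0.04  ]
hole px [370.6 195.4] w 21.25 [0.5172 0.0168 0.04  ]
184 253 255; 188 243 264; 192 240 268; 196 238 269; 200 237 269; 204 237 270; 208 236 270; 212 236 271; 216 235 271; 220 234 272; 224 234 272; 228 233 273; 
foot exp [254.5 196.2] far edge [254.6 180.1] sides [237.9 196.2] [271.2 196.2]
```

View pics/w5c.png

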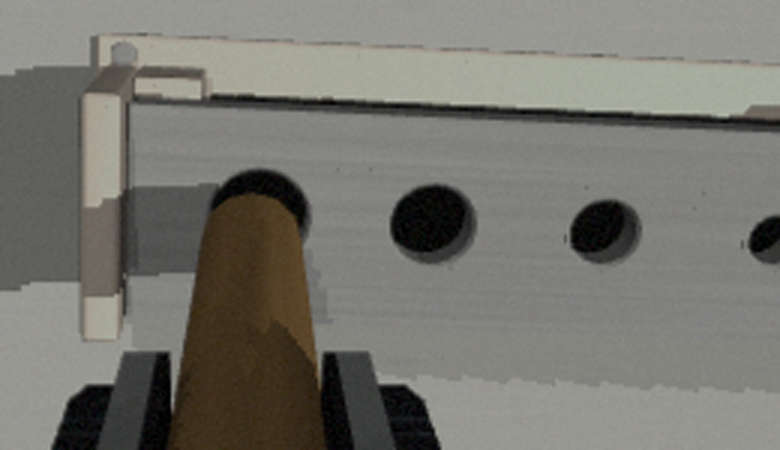

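The foot sits about 2.5 mm to the +y side of hole0's mouth, and x is good. I'll correct and lower gently.

>>> arm_command(plan=[{"dp":[0.5,2.5,0],"spin":0},{"dp":[0,0,8],"spin":0},{"dp":[0,0,6],"spin":0},{"dp":[0,0,2],"spin":0},{"dp":[0,0,0],"spin":0}])

```text
clock: 7.05
position: [0.5213, 0.1032, 0.3022]
ee_rot: [1.0, -0.0, -0.0, 0.0]
ft_force: [-0.7, 0.4, -0.0]
grip_width: 0.27
grasp_force: 39.0
```

>>> arm_command(plan=[{"dp":[0,0,2],"spin":0},{"dp":[0,0,2],"spin":0},{"dp":[0,0,0],"spin":0}])

```text
clock: 7.35
position: [0.5214, 0.1032, 0.2985]
ee_rot: [1.0, -0.0, -0.0, 0.0]
ft_force: [0.3, -0.1, -0.6]
grip_width: 0.273
grasp_force: 39.0
```

>>> arm_command(plan=[{"dp":[0,0,3],"spin":0},{"dp":[0,0,3],"spin":0},{"dp":[0,0,0],"spin":0}])

```text
clock: 7.65
position: [0.5213, 0.1031, 0.2922]
ee_rot: [1.0, -0.0, -0.0, 0.0]
ft_force: [0.5, -0.1, -0.5]
grip_width: 0.271
grasp_force: 39.0
```

>>> arm_command(plan=[{"dp":[0,0,4],"spin":0},{"dp":[0,0,3],"spin":0},{"dp":[0,0,0],"spin":0},{"dp":[0,0,0],"spin":0}])

```text
clock: 8.05
position: [0.5215, 0.1032, 0.2856]
ee_rot: [1.0, -0.0, -0.0, 0.0]
ft_force: [0.3, -0.2, -0.4]
grip_width: 0.271
grasp_force: 39.0
```

Through hole0 without force. Next I'll lift and try hole1.

>>> arm_command(plan=[{"dp":[0,0,-15],"spin":0},{"dp":[0,0,-17],"spin":0},{"dp":[0,0,0],"spin":0},{"dp":[-1,22,0],"spin":0},{"dp":[-1,22,0],"spin":0}])

```text
clock: 8.55
position: [0.5193, 0.0591, 0.3181]
ee_rot: [1.0, 0.001, 0.0, 0.0]
ft_force: [0.1, -0.2, 0.2]
grip_width: 0.27
grasp_force: 39.5
```

>>> arm_command(plan=[{"dp":[0,0,0],"spin":0},{"dp":[0,0,0],"spin":0},{"dp":[0,0,5],"spin":0},{"dp":[0,0,5],"spin":0},{"dp":[0,0,0],"spin":0}])

```text
clock: 9.05
position: [0.5191, 0.0597, 0.3067]
ee_rot: [1.0, 0.0, -0.001, -0.0]
ft_force: [0.6, -0.1, 0.6]
grip_width: 0.269
grasp_force: 39.5
```

>>> arm_command(plan=[{"dp":[0,0,2],"spin":0},{"dp":[0,0,1],"spin":0},{"dp":[0,0,0],"spin":0}])

```text
clock: 9.35
position: [0.5195, 0.0594, 0.3048]
ee_rot: [1.0, -0.0, 0.0, -0.0]
ft_force: [-1.1, 1.1, 2.1]
grip_width: 0.269
grasp_force: 39.5
```

Contact begins at 2 N. I'll press another 1.5 mm gently.

>>> arm_command(plan=[{"dp":[0,0,1],"spin":0},{"dp":[0,0,0.5],"spin":0},{"dp":[0,0,0],"spin":0},{"dp":[0,0,0],"spin":0}])

```text
clock: 9.75
position: [0.5196, 0.0594, 0.3037]
ee_rot: [1.0, -0.0, 0.0, -0.0]
ft_force: [-0.7, 1.2, 6.7]
grip_width: 0.271
grasp_force: 40.0
```

hole1 refuses it with 6.7 N on its mouth. Together with the ~23–24 mm width measured, this makes it the 24 mm dowel. It goes back to hole0.

>>> arm_command(plan=[{"dp":[0,0,-8],"spin":0},{"dp":[0,0,-6],"spin":0},{"dp":[0,0,0],"spin":0},{"dp":[1,-22,0],"spin":0},{"dp":[1,-22,0],"spin":0}])

```text
clock: 10.25
position: [0.5216, 0.103, 0.3172]
ee_rot: [1.0, -0.001, 0.0, 0.0]
ft_force: [0.9, -0.3, -0.5]
grip_width: 0.269
grasp_force: 39.5
```

>>> arm_command(plan=[{"dp":[0,0,0],"spin":0},{"dp":[0,0,0],"spin":0},{"dp":[0,0,0],"spin":0}])

```text
clock: 10.55
position: [0.5215, 0.1023, 0.317]
ee_rot: [1.0, -0.001, -0.0, 0.0]
ft_force: [-0.9, -0.5, -0.7]
grip_width: 0.271
grasp_force: 39.5
```

>>> arm_command(plan=[{"dp":[0,-0.9,5],"spin":0},{"dp":[0,0,4],"spin":0},{"dp":[0,0,4],"spin":0},{"dp":[0,0,3],"spin":0},{"dp":[0,0,0],"spin":0}])

```text
clock: 11.05
position: [0.5214, 0.1039, 0.3006]
ee_rot: [1.0, -0.0, -0.0, 0.0]
ft_force: [1.2, -0.8, -0.8]
grip_width: 0.269
grasp_force: 39.5
```

>>> arm_command(plan=[{"dp":[0,0,2],"spin":0},{"dp":[0,0,2],"spin":0},{"dp":[0,0,0],"spin":0}])

```text
clock: 11.35
position: [0.5214, 0.104, 0.297]
ee_rot: [1.0, -0.0, -0.0, 0.0]
ft_force: [-0.4, -0.4, -0.1]
grip_width: 0.273
grasp_force: 39.5
```

>>> arm_command(plan=[{"dp":[0,0,4],"spin":0},{"dp":[0,0,4],"spin":0},{"dp":[0,0,0],"spin":0}])

```text
clock: 11.65
position: [0.5213, 0.1039, 0.2885]
ee_rot: [1.0, -0.0, -0.0, 0.0]
ft_force: [0.4, -1.0, -0.3]
grip_width: 0.271
grasp_force: 39.6
```

>>> arm_command(plan=[{"dp":[0,0,4],"spin":0},{"dp":[0,0,4],"spin":0},{"dp":[0,0,4],"spin":0},{"dp":[0,0,0],"spin":0},{"dp":[0,0,0],"spin":0}])

```text
clock: 12.15
position: [0.5214, 0.104, 0.277]
ee_rot: [1.0, -0.0, -0.0, 0.0]
ft_force: [1.0, -1.7, -1.0]
grip_width: 0.27
grasp_force: 39.6
```

>>> arm_command(plan=[{"dp":[0,0,2],"spin":0},{"dp":[0,0,1],"spin":0},{"dp":[0,0,0],"spin":0}])

```text
clock: 12.45
position: [0.5215, 0.104, 0.2741]
ee_rot: [1.0, -0.0, 0.0, 0.0]
ft_force: [0.2, -2.7, -0.4]
grip_width: 0.268
grasp_force: 39.7
```

>>> arm_command(plan=[{"dp":[0,0,0.5],"spin":0},{"dp":[0,0,0],"spin":0},{"dp":[0,0,0],"spin":0},{"dp":[0,0,0],"spin":0},{"dp":[0,0,0],"spin":0}], grip=-0.4)

```text
clock: 12.95
position: [0.5215, 0.1042, 0.2737]
ee_rot: [1.0, -0.0, 0.0, -0.0]
ft_force: [-0.6, 0.0, -0.6]
grip_width: 0.698
grasp_force: 0.0
```

>>> arm_command(plan=[{"dp":[0,0,-20],"spin":0},{"dp":[0,0,-40],"spin":0},{"dp":[0,0,-40],"spin":0},{"dp":[0,0,0],"spin":0},{"dp":[0,0,0],"spin":0}])

```text
clock: 13.45
position: [0.5216, 0.1042, 0.3744]
ee_rot: [1.0, -0.0, 0.001, 0.0]
ft_force: [0.1, -0.4, -0.3]
grip_width: 0.702
grasp_force: 0.0
```

```bash
python3 - <<'E'
from h import *
meas("w6"); c=cam("wrist"); print("top exp",proj(c,[.5213,.1035,.138]))
s=viewer.camera("scene"); w=cv2.imread("pics/w6.png")
b=cv2.resize(s[145:245,130:330],(400,200),interpolation=cv2.INTER_CUBIC)
cv2.imwrite("pics/end.png",np.vstack([w[:,56:456],b]))
E
```

```text
tcp [0.5216 0.1042 0.3744] t 13.45 F [ 0.1 -0.4 -0.3] w 0.702
hole px [301.4 177. ] w 21.75 [0.519  0.0606 0.04  ]
hole px [348.8 179.2] w 17.5 [0.5168 0.0168 0.04  ]
hole px [396.1 181.4] w 13.25 [ 0.5147 -0.0271  0.04  ]
164 250 258; 168 244 264; 172 242 266; 176 241 266; 180 241 267; 184 241 268; 188 241 269; 192 241 269; 196 240 270; 200 239 271; 204 239 272; 208 239 273; 
foot exp [254.6 197.3] far edge [254.6 181.3] sides [237.9 197.3] [271.2 197.3]
top exp [255.51775294 210.76777944]
```

View pics/end.png

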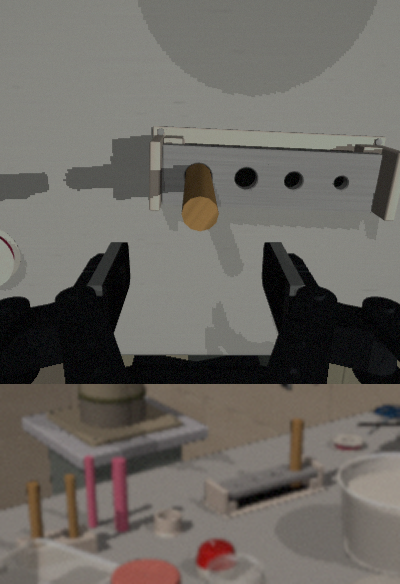

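The dowel stands upright in hole0 (its top is at (200,212) in the crop, as expected). The gripper is clear, the cup is empty, and the other two dowels are undisturbed.

```bash
python3 -c "
from h import *
print(manip.hand_in())"
```

```text
the job is handed in; nothing more can be done
None
```

The cup's dowel is the 24 mm one: it passed the 25 mm hole freely, the 21 mm hole refused it at about 7 N, and I left it standing upright in the 25 mm hole and handed the job in; no verdict was returned.

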